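Seat and lock the dehumidifier drip tray

ROBOT

A 7-joint arm with a two-finger parallel gripper is mounted at the origin on the work surface. World frame = base frame: x ahead of the robot, y to its left, z up, the work surface at z = 0. Lengths are in m, angles in degrees, forces in N, time in s.
With the tool pointing down it reaches from about 0.425 to 0.875 m from the base axis. Payload 4.7 kg.
Tool frame: the origin (TCP) lies midway between the tips of the shut fingers; the grasp point (between the pads) lies 19 mm behind it; z points along the fingers, y is the line along which they close (so a half turn about z gives the same grasp; the last joint's range is limited). The gripper opens to 85 mm and grips with 20 to 120 N. Pads are 22 mm wide; open, the fingers measure 114 mm over their backs; the gripper's body (76 mm by 85 mm) begins 54 mm behind the grasp point. The pads swing forward as they close: fully open they stand 13 mm farther back than shut.
Start: joints at [0.808, 18.392, -4.016, 83.108, 1.295, 78.541, -3.26], TCP at [0.65, -0, 0.231] pointing down, gripper open.
Joint ranges: [-163.93, 163.93], [-17.29, 119.83], [-79.2, 71.16], [3.27, 140.29], [-89.18, 269.18], [5.43, 117.66], [-154.24, 154.24]. Speed limits (degrees/s): [147.25, 147.25, 180, 180, 180, 180, 180].

INTERFACE

Orientations are given as a 3x3 rotation matrix whose columns are the frame's x, y, z axes.
In Python, from station import robot gives the robot as it stands. Calls block until the motion is done:
- robot.move_to(position, orientation): joint-space move of the TCP to a pose.
- robot.movel(position, rot=None, max_speed=0.15): straight line of the TCP; rot=None keeps the orientation; max_speed is the mean speed in m/s.
- robot.movej(angles): joint-space move.
- robot.command_gripper(opening, strength=None): opening from 0.0 (shut) to 1.0 (fully open); strength is the grip in N (None keeps the last); returns when the fingers have stopped.
- robot.pause(seconds).
- robot.solve_ik(position, orientation): joint angles nearest the present ones, or None.
- robot.observe(): the state.
- robot.snapshot(name): name is "scene" or "side" or "wrist"; returns a dict with "pixels" (480x640x3 uint8, red, green, blue), "fov_y" (degrees; the focal length in pixels is half the picture's height over the tangent of half this angle, whatever the lens; pixels are square), "cx", "cy" (the principal point, pixels), "pose" (4x4, takes a point from camera to world coordinates); the wrist camera has in their place "tool_from_camera" (4x4, takes a point from camera to tool coordinates, whose origin is the TCP and whose axes are the flange's). Camera axes: x right, y down, z forward; pixel columns grow to the right and rows downward; lengths in m; the calibration is good to about 2 mm. A picture is of the moment at which its call begins: read the wrist's pose just before it. There is no depth.
A pose or a line that the arm cannot do raises robot.MotionError and nothing moves.
- robot.close_job(): hands the job in; it is judged then, once.
The state is a dict: "time": time; "joints": joint angles; "qvel": joint speeds; "tau": joint torques, N m; "position": TCP position; "ee_rot": TCP orientation; "ft_force": force on the tool from outside, world axes, zero at the start; "ft_torque": the same for the moment, N m; "finger_gap": opening from 0.0 (shut) to 1.0 (fully open); "gripper_force": force on a finger pad.
Only numpy, scipy, OpenCV 4.12 (cv2) and the standard library are available. Lean on these libraries where they do the work, as an engineer would, in place of code of your own. Each camera call takes 0.05 s, during which the arm holds its last target. There are 200 camera calls.

TASK

Take the grey drip tray out from under the bamboo riser and start its plain end into the bay at the foot of the little white dehumidifier; let go of it, then take it again at its handle end and push it fully home. Then lock it: pull the steel knob up, turn it until its claw stands in front of the tray and push it back down. Leave the cup, pump bottle, tub and toilet brush holder undisturbed.

Things in the scene. Friction and masses are not known exactly. Their poses are not given: they have to be found in the camera images.
- tray_center (a point): Centre of the loose open grey drip tray, 18 mm above its underside; x to its plain nose end, z up. 0.18-0.35 kg, 170 (x) x 110 x 36 mm high; walls 4-5 mm, floor 4 mm. A rib 10 mm thick, as high as the walls, runs end to end along x at y=0, a 46 mm wide compartment each side: pinch it from above. Starts flat, handle end under the riser: draw it about 90 mm along its own x before lifting.
- tray_handle (a point): Middle of the tray's handle fin, at x=-110 mm from the tray's centre, axes as the tray's. Fin 12 mm thick (y), 50 mm long (tray x -85 to -135), from 3 to 38 mm above the tray's underside. Pinch across y from above.
- bay_mouth (a point): Middle of the bay mouth in the dehumidifier's front plane, 18 mm above the shelf; x level into the bay, z up. Bay: floor is the shelf, 114 mm wide, 42 high, 171 deep to a solid stop. The tray goes in nose first, its x along this x; home = its centre at x=+85 mm, handle-end wall flush with the front, only the fin out. Flared guides 42 mm high widen the mouth to about 135 mm at x=-28.
- unit: Fixed white dehumidifier; origin on the shelf below the bay mouth's middle, axes as the mouth's. Low part x 0 to 215, y -75 to 75 mm, its roof top 56 mm above the shelf; a tower 180 mm high stands on it from x=125 to 215. Side walls 18 mm thick. On the +y side a keeper block (x -10 to 20, y 75 to 97, 56 mm high) stands before the parked claw.
- latch_grip (a point): Grip point of the steel knob on the roof: on its upright axis (x=40, y=+35 mm from the bay mouth), 80 mm above the shelf when down. A bar 44 mm long (this x), 12 thick (y), 58 to 92 mm above the shelf: pinch its thickness from above. An arm along this x carries a claw pin (8 mm) 50 mm from the axis, down to 28 mm above the shelf. At first the claw hangs beside the +y side wall.
- latch_lift (a joint): Knob height above its pushed-in place, 0 (in) to 0.036 m (up, at its stop). Slides straight up, stays where left, takes about 3 N either way. It can be turned only above about 0.030 m, where the claw clears the keeper block and roof; lower down it must not be forced round.
- latch_turn (a joint): Turn of the knob, 0 to 1.396 rad, positive anticlockwise seen from above; stays where left. Near 0 the claw is beside the housing; at 1.396 (stop) the arm points along the bay mouth's -x and, pushed down, the claw stands 6 mm in front of the tray's handle-end wall, beside the fin.
- riser: Fixed bamboo riser (bridge shelf) over the tray's handle end. Origin on the shelf below the middle of its open front edge; x points in under the deck. Deck 130 mm deep (x = 0 to 130), 200 mm wide, 10 mm thick, top 70 mm above the shelf, underside 60 mm; a 12 mm thick leg panel at each side, 176 mm clear between. The cup and pump bottle stand on it.
- cup: White ceramic toothbrush cup on the riser, 72 mm across, 95 mm high; origin at the centre of its underside. Bystander.
- pump: Small stainless pump bottle on the riser, 54 mm across, 138 mm high, spout reaches 32 mm from its axis; origin at the centre of its underside. Bystander.
- tub: Closed blue plastic tub on the shelf, 101 x 86 x 74 mm; origin at the centre of its underside. Bystander.
- brushpot: Chrome toilet brush holder on the shelf, 90 mm across, 193 mm high with its stem and ball; origin at the centre of its underside. Bystander.
Not all that is in view belongs to the job. Of the things that look like the part that bears tray_center, take the one that is farthest from the robot's base at the start.

How it is judged:
By the outcome, as a careful person would: the job done as asked, in the order asked, and still so for the second after the job is handed in, with the robot touching nothing.
It also fails if it takes over 64 s, if anything falls off the work surface, if the arm or the gripper's body presses on something with over 40 N, if the wrist force passes 120 N, or if a joint passes its speed limit or range.

## Working session

There is one attempt and no reset: what is moved stays moved. The work goes in short steps, each a Python script; the robot and the scene stay as the last script left them, time stands still between calls to the robot, and variables do not carry over. Pictures are saved under pics/ and viewed, at most 10 in all, crops included, and the job is handed in when it is done.

```bash
mkdir -p pics; cat > h.py <<'E'
import numpy as np, cv2
from station import robot
def snap(cam,fn):
    o=robot.observe(); s=robot.snapshot(cam)
    cv2.imwrite(fn,s["pixels"][:,:,::-1])
    if "pose" in s: T=np.array(s["pose"])
    else:
        W=np.eye(4);W[:3,:3]=o["ee_rot"];W[:3,3]=o["position"];T=W@np.array(s["tool_from_camera"])
    f=240/np.tan(np.radians(s["fov_y"]/2))
    np.savez(fn[:-4]+".npz",T=T,f=f,cx=s["cx"],cy=s["cy"])
    return s["pixels"]
class Cam:
    def __init__(s,fn):
        d=np.load(fn[:-4]+".npz"); s.T=d["T"];s.f=float(d["f"]);s.c=np.array([float(d["cx"]),float(d["cy"])])
    def ray(s,u,v):
        d=np.array([(u-s.c[0])/s.f,(v-s.c[1])/s.f,1]); return s.T[:3,3],s.T[:3,:3]@d
    def plane(s,u,v,z):
        o,d=s.ray(u,v); return o+d*(z-o[2])/d[2]
    def proj(s,p):
        q=np.linalg.inv(s.T)@np.append(p,1); return s.c+s.f*q[:2]/q[2]
def down(a): # tool y (closing line) at heading a(rad) from world x, z down
    y=np.array([np.cos(a),np.sin(a),0]);z=np.array([0,0,-1.]);return np.column_stack([np.cross(y,z),y,z])
E
python3 - <<'E'
from h import *
for c in("scene","side"):
    snap(c,f"pics/{c}0.png"); C=Cam(f"pics/{c}0.png"); print(c,C.T.round(3).tolist(),C.f,C.c)
print(robot.observe())
E
```

```text
scene [[-0.839, 0.459, -0.291, 0.886], [0.544, 0.722, -0.429, 0.64], [0.013, -0.518, -0.855, 1.205], [0.0, 0.0, 0.0, 1.0]] 562.2041581513253 [322.55160539 244.85679991]
side [[0.76, -0.376, 0.529, -0.186], [-0.65, -0.442, 0.618, -0.754], [0.001, -0.814, -0.581, 0.869], [0.0, 0.0, 0.0, 1.0]] 575.4540506910007 [326.40783288 239.57485287]
{'time': 0.1, 'joints': array([ 0.8073648 , 18.43506188, -4.01650602, 83.16855583,  1.29369603,
       78.54073685, -3.25981076]), 'qvel': array([ 0.06374215, -0.09073289,  0.00773077, -0.18688067, -0.02075837,
        0.02826401,  0.06908471]), 'tau': array([ 4.50556013e-05, -4.94872105e+01, -3.84160029e-01, -3.15213168e+01,
        1.28981241e-02,  7.44150602e-03,  1.28749331e-06]), 'position': array([ 6.49514336e-01, -2.44885412e-05,  2.30324529e-01]), 'ee_rot': array([[-5.41273100e-05,  9.99998500e-01, -1.73118806e-03],
       [ 9.99999996e-01,  5.40093634e-05, -6.81771181e-05],
       [-6.80835155e-05, -1.73119174e-03, -9.99998499e-01]]), 'ft_force': array([-0.02720984,  1.21006812,  0.08049928]), 'ft_torque': array([-0.01104927, -0.00705503, -0.00833485]), 'gripper_force': 0.0, 'finger_gap': 1.0017242811701428}
```

View pics/scene0.png

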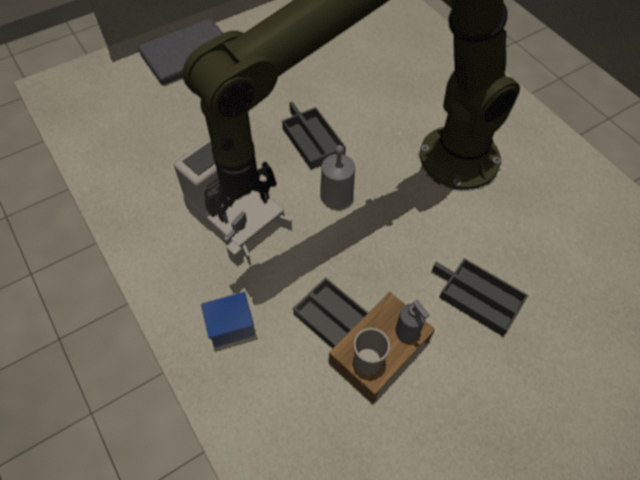

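View pics/side0.png

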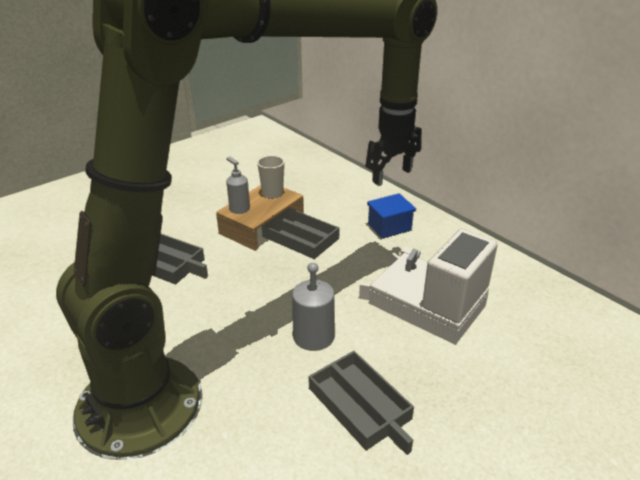

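Scene view: the tray is under the riser, with its nose edge from about (294,312) to (325,280). The riser is near (382,345), and the unit near (240,200) is partly hidden by the gripper. The side view shows the knob at about (412,260), and the guides point towards the left of the picture.

```bash
python3 - <<'E'
from h import *
S=Cam("pics/scene0.png");D=Cam("pics/side0.png")
for n,C,u,v,z in [("nose a",S,294,312,.036),("nose b",S,325,280,.036),("riser corners",S,390,296,.07),("",S,433,330,.07),("",S,375,391,.07),("",S,331,352,.07),
 ("side nose",D,339,232,.036),("",D,318,253,.036),("riserside",D,303,203,.07),("",D,248,237,.07),("",D,219,212,.07),
 ("roof L",D,370,283,.056),("roof R",D,458,330,.056),("knob",D,415,254,.092),("knob scene",S,239,216,.092),("tower",D,463,230,.18),("",D,497,240,.18),("",D,459,292,.18),("",D,428,265,.18),
 ("decoy1",S,485,298,.036),("decoy2",S,312,138,.036)]:
    print(n,C.plane(u,v,z).round(3))
s=robot.snapshot("wrist");print(np.array(s["tool_from_camera"]).round(3),s["fov_y"])
E
```

```text
nose a [0.64  0.169 0.036]
nose b [0.537 0.138 0.036]
riser corners [0.446 0.265 0.07 ]
 [0.416 0.381 0.07 ]
 [0.6   0.422 0.07 ]
 [0.63  0.303 0.07 ]
side nose [0.619 0.138 0.036]
 [0.521 0.104 0.036]
riserside [0.603 0.262 0.07 ]
 [0.405 0.227 0.07 ]
 [0.412 0.368 0.07 ]
roof L [ 0.521 -0.075  0.056]
roof R [ 0.553 -0.294  0.056]
knob [ 0.637 -0.098  0.092]
knob scene [ 0.632 -0.092  0.092]
tower [ 0.684 -0.181  0.18 ]
 [ 0.709 -0.249  0.18 ]
 [ 0.519 -0.303  0.18 ]
 [ 0.537 -0.213  0.18 ]
decoy1 [0.251 0.376 0.036]
decoy2 [ 0.327 -0.249  0.036]
[[ 0.    -0.965 -0.262  0.066]
 [ 1.     0.    -0.     0.   ]
 [ 0.    -0.262  0.965 -0.143]
 [ 0.     0.     0.     1.   ]] 60.75176565342128
```

```bash
python3 - <<'E'
from h import *
R=down(np.radians(12))
robot.move_to([.60,-.06,.30],R); robot.pause(.3); snap("wrist","pics/w_unit.png")
robot.move_to([.565,.17,.28],R); robot.pause(.3); snap("wrist","pics/w_tray.png")
a=cv2.imread("pics/w_unit.png");b=cv2.imread("pics/w_tray.png")
print(robot.observe()["time"])
E
```

```text
2.275
```

View pics/w_unit.png

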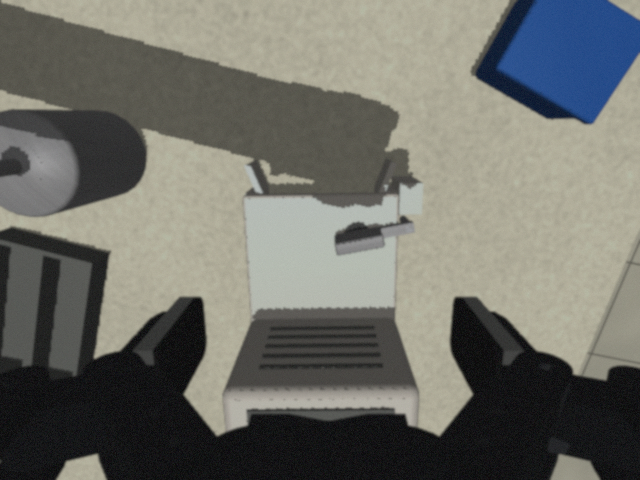

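View pics/w_tray.png

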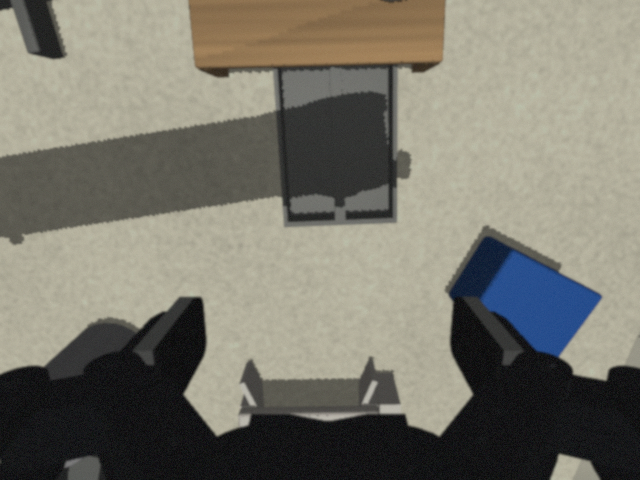

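Unit view: the roof's front corners are at (245,195) and (398,195), its sides meet the tower at (251,312) and (397,310), and the knob bar is at (359,238). Tray view: the nose corners are at (286,225) and (396,220), the rib runs from (340,205) to (335,70), and the riser's front edge is from (195,68) to (441,62).

```bash
python3 - <<'E'
from h import *
U=Cam("pics/w_unit.png");T=Cam("pics/w_tray.png")
def P(C,n,l,z):
    r=np.array([C.plane(u,v,z)[:2] for u,v in l]);print(n,r.round(4).tolist());return r
r=P(U,"roof FL FR BR BL",[(245,196),(398,196),(396,310),(251,312)],.056)
print("front len",np.linalg.norm(r[1]-r[0]),"depth",np.linalg.norm(r[3]-r[0]),np.linalg.norm(r[2]-r[1]))
ey=r[1]-r[0];print("y ang",np.degrees(np.arctan2(ey[1],ey[0])))
for d in(r[3]-r[0],r[2]-r[1]):print("x ang+90",np.degrees(np.arctan2(d[1],d[0]))+90)
P(U,"knob bar ends top",[(335,240),(383,232)],.092)
t=P(T,"nose L R, sideL, sideR",[(286,225),(396,220),(277,68),(397,68)],.036)
e=t[1]-t[0];print(np.linalg.norm(e),"y ang",np.degrees(np.arctan2(e[1],e[0])))
for d in(t[0]-t[2],t[1]-t[3]):print("x ang+90",np.degrees(np.arctan2(d[1],d[0]))+90)
P(T,"rib",[(340,205),(335,70)],.036)
q=P(T,"riser front top",[(196,68),(441,62)],.07);print(np.linalg.norm(q[1]-q[0]))
q=P(T,"unit roof front from tray view",[(240,411),(401,411)],.056)
P(T,"guide tips? top",[(249,360),(371,360)],.042)
E
```

```text
roof FL FR BR BL [[0.5227, -0.0752], [0.665, -0.0447], [0.6929, -0.1595], [0.5478, -0.1931]]
front len 0.1455122742890629 depth 0.12046750890511486 0.1181530261372716
y ang 12.12798004049571
x ang+90 12.015642027325612
x ang+90 13.667409268618712
knob bar ends top [[0.613, -0.0899], [0.6529, -0.0738]]
nose L R, sideL, sideR [[0.532, 0.1321], [0.6355, 0.1589], [0.4986, 0.2707], [0.6022, 0.2924]]
0.10690266703356933 y ang 14.552432399012178
x ang+90 13.529560100951628
x ang+90 14.001596845153927
rib [[0.5792, 0.1622], [0.549, 0.2796]]
riser front top [[0.4396, 0.254], [0.6312, 0.2989]]
0.19675072262312196
unit roof front from tray view [[0.5219, -0.0708], [0.6875, -0.0359]]
guide tips? top [[0.5205, -0.0181], [0.646, 0.0083]]
```

```bash
python3 - <<'E'
from h import *
a=np.radians(14.2);x=np.array([np.sin(a),-np.cos(a)])
g=np.array([.563,.228])+.012*x
robot.move_to([*g,.13],down(a)); robot.command_gripper(.42,60); robot.pause(.2); snap("wrist","pics/w_t2.png"); print(robot.observe()["time"],g)
E
```

```text
3.7333 [0.56594369 0.21636666]
```

View pics/w_t2.png

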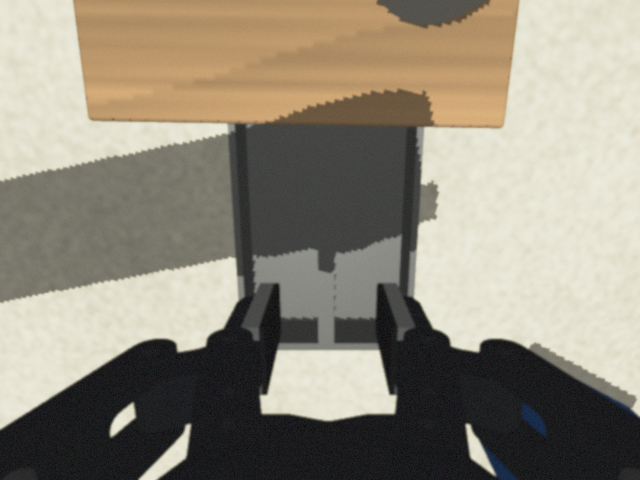

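The rib sits at column 326, midway between the fingers (about 328). The nose edge is at row 347 and the riser edge at row 123.

```bash
python3 - <<'E'
from h import *
T=Cam("pics/w_t2.png");print(T.c)
a=np.radians(14.2);x=np.array([np.sin(a),-np.cos(a)]);y=np.array([np.cos(a),np.sin(a)])
g=np.array([.566,.2164])
for u,v,z in[(326,342,.036),(248,345,.036),(410,345,.036),(235,126,.036),(419,126,.036),(300,123,.07),(326,260,.036)]:
    p=T.plane(u,v,z)[:2]-g;print((u,v),(p@x).round(4),(p@y).round(4))
E
```

```text
[327.81884498 234.70540252]
(326, 342) 0.0696 -0.0009
(248, 345) 0.0718 -0.0513
(410, 345) 0.0717 0.0534
(235, 126) -0.0651 -0.0516
(419, 126) -0.0651 0.0512
(300, 123) -0.0666 -0.013
(326, 260) 0.0139 -0.0008
```

```bash
cat >> h.py <<'E'
B=np.radians(12.4);M=np.array([.594,-.060]);BX=np.array([np.sin(B),-np.cos(B)]);BY=np.array([np.cos(B),np.sin(B)])
def bay(x,y=0): return M+x*BX+y*BY
def st(n=""):
    o=robot.observe();print(n,"t",o["time"],o["position"].round(4),"F",o["ft_force"].round(1),"gap",round(o["finger_gap"],3),"gf",round(o["gripper_force"],1))
E
python3 - <<'E'
from h import *
a=np.radians(14.2);x=np.array([np.sin(a),-np.cos(a)]);g=np.array([.566,.2164])
robot.movel([*g,.011],max_speed=.12); st("down")
robot.command_gripper(0,60); st("grip")
g2=g+.097*x
robot.movel([*g2,.011],max_speed=.12); st("drawn")
robot.movel([*g2,.026],max_speed=.1); st("lift")
robot.movel([*bay(-.13+.013),.026],down(B),max_speed=.1); robot.pause(.2); st("pre")
snap("wrist","pics/w_pre.png")
E
```

```text
down t 4.875 [0.5667 0.2167 0.0119] F [ 0.3 -0.3 -0.5] gap 0.418 gf 0.0
grip t 5.225 [0.5665 0.2166 0.012 ] F [-1.1 -0.1  6.2] gap 0.106 gf 63.0
drawn t 6.1833 [0.591  0.1223 0.012 ] F [-0.5  1.5  4.7] gap 0.106 gf 63.1
lift t 6.4833 [0.59   0.122  0.0261] F [ 0.6  0.5 -2.6] gap 0.104 gf 61.9
pre t 7.5417 [0.569  0.0552 0.026 ] F [-0.6  0.1 -2.5] gap 0.107 gf 61.9
```

View pics/w_pre.png

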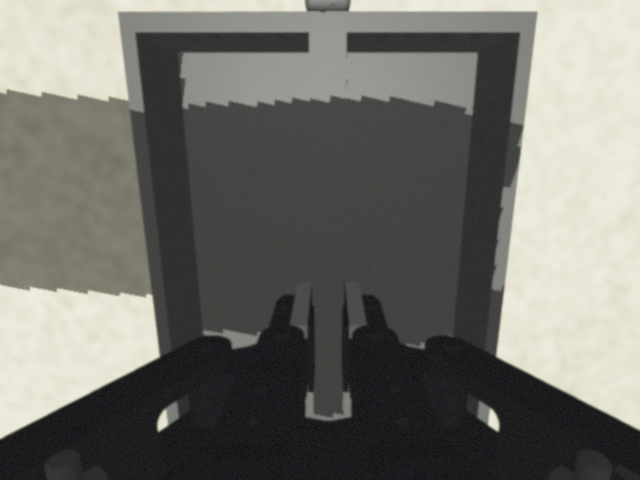

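The tray is held square on its rib, which lies at column 328. The handle-end wall's top edge is at row 12, from columns 120 to 537.

```bash
python3 - <<'E'
from h import *
T=Cam("pics/w_pre.png");g=bay(-.117)
for u in(120,537):
    p=T.plane(u,12,.051)[:2]-g;print("end wall rel tool",(p@BX).round(4),(p@BY).round(4))
robot.movel([*g,.0125],max_speed=.06); st("low")
for c in(-.10,-.085,-.07,-.055,-.04):
    robot.movel([*bay(c+.013),.0125],max_speed=.07); st(c)
    if np.linalg.norm(robot.observe()["ft_force"][:2])>15: print("stop");break
snap("side","pics/side1.png");snap("scene","pics/scene1.png")
E
```

```text
end wall rel tool -0.0952 -0.0534
end wall rel tool -0.0954 0.055
low t 7.9667 [0.5689 0.0544 0.012 ] F [ 1.4  0.5 -1.4] gap 0.103 gf 61.9
-0.1 t 8.5417 [0.5752 0.0245 0.0123] F [ 0.   0.2 -3.3] gap 0.103 gf 61.9
-0.085 t 8.9083 [0.5788 0.0094 0.0125] F [-1.   0.1 -1.9] gap 0.104 gf 61.9
-0.07 t 9.275 [ 0.5819 -0.0053  0.0125] F [-0.5 -0.1 -1.3] gap 0.103 gf 61.9
-0.055 t 9.6417 [ 0.5851 -0.02    0.0125] F [-0.6  0.1 -2.2] gap 0.098 gf 61.9
-0.04 t 10.0083 [ 0.5883 -0.0346  0.0125] F [-0.1  0.5 -2.3] gap 0.1 gf 61.9
```

```bash
python3 - <<'E'
from h import *
robot.command_gripper(.42,60); p=bay(-.027)
robot.movel([*p,.11],max_speed=.2)
robot.movel([*bay(-.148),.11],max_speed=.2); robot.pause(.2); st()
snap("wrist","pics/w_h.png")
E
```

```text
t 12.0833 [0.5625 0.0827 0.1098] F [-1.1 -0.7 -0.9] gap 0.422 gf 0.0
```

View pics/w_h.png

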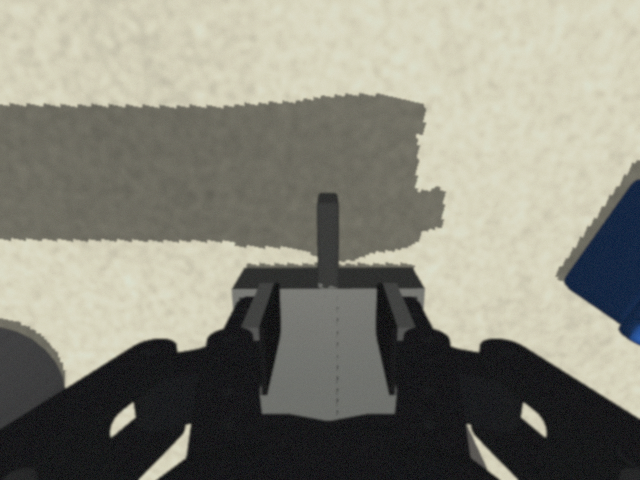

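The fin is at columns 318–338, so it is centred. The outer end of its top is at row 203, and the tray's end wall top edge is at about row 288.

```bash
python3 - <<'E'
from h import *
T=Cam("pics/w_h.png")
for u,v,z in((328,203,.038),(328,193,.003),(250,288,.036)):
    p=T.plane(u,v,z)[:2]-M;print(v,(p@BX).round(4),(p@BY).round(4))
E
```

```text
203 -0.1717 0.0004
193 -0.1713 0.0004
288 -0.1224 -0.044
```

```bash
python3 - <<'E'
from h import *
robot.movel([*bay(-.148),.011],max_speed=.12)
robot.command_gripper(0,80); st("grip")
x=-.148
while x<-.02:
    x+=.02 if x<-.05 else .004
    robot.movel([*bay(x),.011],max_speed=.07)
    o=robot.observe(); f=o["ft_force"]; q=(o["position"][:2]-M)
    print(round(x,3),(q@BX).round(4),(q@BY).round(4),"along",(f[:2]@BX).round(1),"lat",(f[:2]@BY).round(1),"z",f[2].round(1))
    if f[:2]@BX<-12: break
snap("scene","pics/scene2.png");snap("side","pics/side2.png"); st()
E
```

```text
grip t 13.45 [0.5629 0.0847 0.0121] F [-1.6 -1.6  6.1] gap 0.126 gf 78.5
-0.128 -0.1292 0.0008 along -3.2 lat -1.3 z 5.8
-0.108 -0.1097 0.0007 along -4.5 lat -2.5 z 7.2
-0.088 -0.0902 0.0006 along -4.3 lat -1.9 z 7.1
-0.068 -0.0708 0.0005 along -5.5 lat -3.3 z 7.4
-0.048 -0.0514 0.0003 along -6.7 lat -2.7 z 9.1
-0.044 -0.0488 0.0003 along -9.3 lat -3.7 z 9.8
-0.04 -0.0454 0.0002 along -10.7 lat -4.4 z 9.2
-0.036 -0.0417 0.0002 along -10.6 lat -4.5 z 10.8
-0.032 -0.0378 0.0002 along -11.3 lat -5.1 z 10.6
-0.028 -0.0339 0.0002 along -10.9 lat -4.7 z 12.4
-0.024 -0.03 0.0002 along -11.3 lat -4.2 z 10.5
-0.02 -0.0264 0.0002 along -11.5 lat -5.2 z 11.4
 t 17.4667 [ 0.5886 -0.0341  0.0122] F [-7.2 10.4 11.9] gap 0.122 gf 79.5
```

```bash
python3 - <<'E'
from h import *
x=-.02
while x<.015:
    x+=.003
    robot.movel([*bay(x),.011],max_speed=.05)
    o=robot.observe(); f=o["ft_force"]; q=(o["position"][:2]-M)
    print(round(x,3),(q@BX).round(4),"along",(f[:2]@BX).round(1),"lat",(f[:2]@BY).round(1),"z",f[2].round(1))
    if f[:2]@BX<-28: break
robot.command_gripper(.4,60); st()
robot.movel([*bay(-.03),.011],max_speed=.08)
robot.movel([*bay(-.03),.13],max_speed=.2)
robot.movel([*bay(-.12),.22],max_speed=.25); robot.pause(.2); st()
snap("wrist","pics/w_home.png")
E
```

```text
-0.017 -0.0265 along -17.0 lat -6.4 z 12.1
-0.014 -0.0265 along -23.2 lat -7.7 z 15.2
-0.011 -0.0265 along -28.1 lat -8.3 z 16.1
 t 18.5667 [ 0.5916 -0.0454  0.0108] F [0.1 8.8 0.1] gap 0.399 gf 0.0
 t 20.55 [0.5677 0.0552 0.2181] F [ 0.1 -1.   0.5] gap 0.403 gf 0.0
```

View pics/w_home.png

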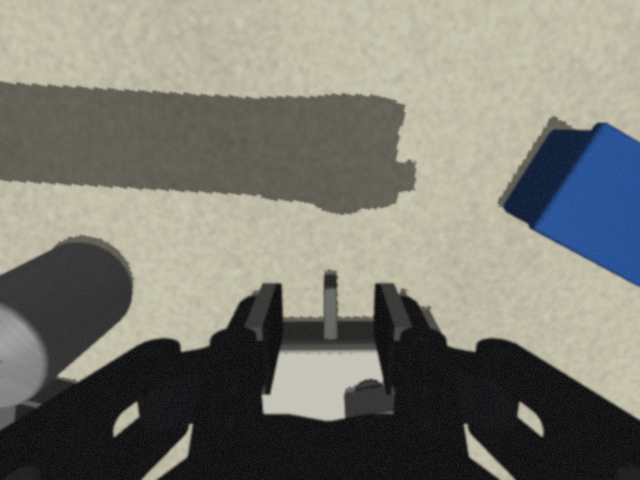

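Tray home: the fin is at column 330 and the end wall is flush with the roof front at row 345. Next is the knob.

```bash
python3 - <<'E'
from h import *
a=B+np.radians(10-90)
k=bay(.04,.035)
robot.move_to([*k,.17],down(a)); robot.pause(.2); st(str(k)); print(robot.observe()["joints"].round(0))
snap("wrist","pics/w_k.png")
E
```

```text
[ 0.63677294 -0.09155115] t 21.8417 [ 0.6369 -0.0905  0.1704] F [-0.2  0.   0.1] gap 0.397 gf 0.0
[  6.  19.  -0.  89.   0.  72. -62.]
```

View pics/w_k.png

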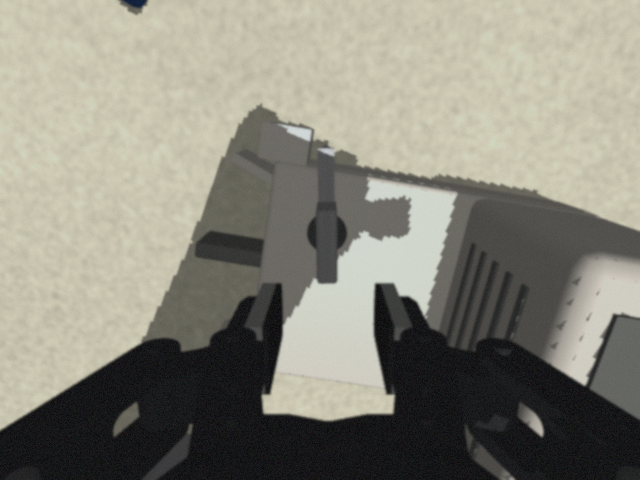

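The bar covers columns 317–338 and rows 204–283, centred at about (327,243) and aligned with the tool.

```bash
python3 - <<'E'
from h import *
T=Cam("pics/w_k.png")
for u,v in((327,204),(327,283),(327,243)):
    p=T.plane(u,v,.092)[:2]; print(p.round(4),((p-M)@BX).round(4),((p-M)@BY).round(4))
E
```

```text
[ 0.6589 -0.0807] 0.0342 0.0589
[ 0.616  -0.0985] 0.0423 0.0132
[ 0.6383 -0.0893] 0.0381 0.0369
```

```bash
python3 - <<'E'
from h import *
k=np.array([.6372,-.0903]);a0=B+np.radians(-80)
robot.movel([*k,.066],max_speed=.12); st("down")
robot.command_gripper(0,60); robot.pause(.1); st("grip"); z0=robot.observe()["position"][2]
z=.066
for dz in(.02,.032,.036,.039,.042,.045):
    robot.movel([*k,.066+dz],max_speed=.08); o=robot.observe(); st(f"up {dz} act {o['position'][2]-z0:.4f}"); z=.066+dz
    if o["ft_force"][2]<-9 and o['position'][2]-z0>.033: break
if robot.observe()['position'][2]-z0>.0325:
    for d in range(10,81,10):
        robot.movel([*k,z],down(a0+np.radians(d)),max_speed=.1); st(d); print(robot.observe()["ft_torque"].round(2))
print("z",z,"z0",z0); snap("side","pics/side3.png")
E
```

```text
down t 22.9083 [ 0.638  -0.0904  0.067 ] F [ 1.1  0.2 -0.7] gap 0.401 gf 0.0
grip t 23.3333 [ 0.6377 -0.0896  0.0673] F [-1.5  2.1  5.1] gap 0.128 gf 61.5
up 0.02 act 0.0198 t 23.7333 [ 0.6376 -0.0896  0.0871] F [-0.3  2.4  1.7] gap 0.125 gf 60.8
up 0.032 act 0.0312 t 24.0333 [ 0.6375 -0.0897  0.0985] F [0.2 3.3 2.2] gap 0.125 gf 61.0
up 0.036 act 0.0348 t 24.2833 [ 0.6375 -0.0897  0.1021] F [2.3 4.9 0.7] gap 0.124 gf 60.8
up 0.039 act 0.0362 t 24.5333 [ 0.6373 -0.0897  0.1035] F [ 4.   4.  -6.6] gap 0.127 gf 62.7
up 0.042 act 0.0364 t 24.7833 [ 0.6371 -0.0897  0.1037] F [  8.6   4.2 -18.4] gap 0.124 gf 61.1
10 t 25.1083 [ 0.6369 -0.0894  0.1037] F [  8.1   3.9 -17.1] gap 0.128 gf 61.2
[ 0.97 -2.23  0.01]
20 t 25.4333 [ 0.6367 -0.089   0.1037] F [  7.6   4.9 -16.6] gap 0.127 gf 61.3
[ 1.11 -2.16  0.05]
30 t 25.7583 [ 0.6364 -0.0887  0.1036] F [  6.9   5.3 -16.3] gap 0.127 gf 61.4
[ 1.13 -1.96  0.03]
40 t 26.0833 [ 0.6361 -0.0885  0.1036] F [  6.2   6.4 -15.8] gap 0.126 gf 61.5
[ 1.24 -1.77  0.05]
50 t 26.4083 [ 0.6358 -0.0883  0.1036] F [  5.8   5.7 -16.5] gap 0.125 gf 61.6
[ 1.3  -1.53 -0.  ]
60 t 26.7333 [ 0.6354 -0.0883  0.1036] F [  4.1   5.7 -14.5] gap 0.122 gf 61.7
[ 1.41 -1.39  0.02]
70 t 27.0583 [ 0.6351 -0.0882  0.1036] F [  3.1   6.8 -13.9] gap 0.125 gf 61.8
[ 1.46 -1.1  -0.04]
80 t 27.3833 [ 0.6347 -0.0883  0.1036] F [  2.5   5.9 -13.4] gap 0.125 gf 61.9
[ 1.45 -0.82  0.03]
z 0.10800000000000001 z0 0.06731205383404881
```

```bash
python3 - <<'E'
from h import *
k=np.array([.6352,-.0885]);a0=B+np.radians(-80);z0=.0673;z=.106
for d in(82,84,86):
    robot.movel([*k,z],down(a0+np.radians(d)),max_speed=.1); st(d); t=robot.observe()["ft_torque"][2]; print(t)
    if abs(t)>.3: break
R=down(a0+np.radians(d-.5))
for h in(.09,.08,.07,.066,.063,.060):
    robot.movel([*k,h],R,max_speed=.06); o=robot.observe(); st(f"h {h} lift {o['position'][2]-z0:.4f}")
    if o["ft_force"][2]>22: break
snap("side","pics/side4.png")
E
```

```text
82 t 27.6833 [ 0.6344 -0.0881  0.1035] F [  4.4   4.7 -11.5] gap 0.128 gf 63.1
-0.7813699799970638
h 0.09 lift 0.0218 t 28.1 [ 0.6346 -0.0881  0.0891] F [ 2.1  4.3 -3.5] gap 0.123 gf 63.7
h 0.08 lift 0.0118 t 28.4167 [ 0.6346 -0.0881  0.0791] F [ 1.8  4.7 -3.2] gap 0.129 gf 63.7
h 0.07 lift 0.0019 t 28.7333 [ 0.6346 -0.0881  0.0692] F [ 1.7  5.8 -3.9] gap 0.125 gf 63.7
h 0.066 lift 0.0000 t 28.9833 [ 0.6348 -0.0881  0.0673] F [-2.8  4.4  6.4] gap 0.123 gf 65.1
h 0.063 lift -0.0002 t 29.2333 [ 0.6351 -0.0881  0.0671] F [-8.   5.  19.7] gap 0.123 gf 67.0
h 0.06 lift -0.0004 t 29.4833 [ 0.6353 -0.0881  0.0669] F [-12.8   6.8  32.8] gap 0.128 gf 69.0
```

```bash
python3 - <<'E'
from h import *
o=robot.observe();k=o["position"][:2]
robot.movel([*k,.066],max_speed=.06); robot.command_gripper(.4,60); st("rel")
robot.movel([*k,.20],max_speed=.15); robot.movel([*bay(-.03,.04),.27],down(B),max_speed=.25); robot.pause(.3); st()
snap("wrist","pics/w_end.png");snap("side","pics/side5.png");snap("scene","pics/scene5.png")
w=cv2.imread("pics/w_end.png");a=cv2.resize(cv2.imread("pics/side5.png")[130:370,200:520],(400,300));b=cv2.resize(cv2.imread("pics/scene5.png")[120:420,160:560],(400,300))
cv2.imwrite("pics/end.png",np.vstack([np.hstack([a,b]),np.hstack([cv2.resize(w,(400,300)),np.zeros((300,400,3),np.uint8)])]))
E
```

```text
rel t 30.1333 [ 0.635  -0.0895  0.0657] F [ 0.3 -0.2  0.2] gap 0.399 gf 0.0
 t 32.0083 [ 0.6262 -0.0236  0.2686] F [-0.   0.4  0.4] gap 0.402 gf 0.0
```

View pics/end.png

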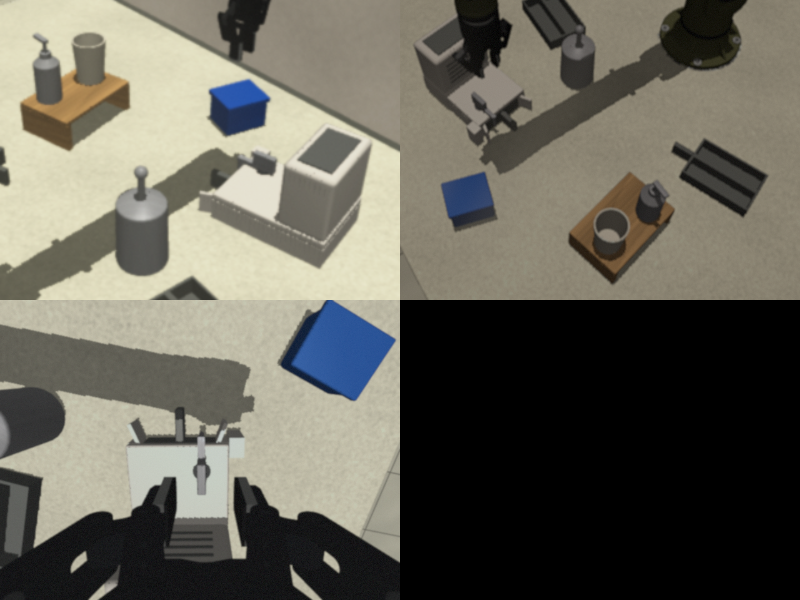

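The final view shows the tray home with only its fin out, at (180,425). The claw arm points straight out of the mouth at (201,445), and the other objects have not moved.

```bash
python3 -c "
from station import robot
print(robot.close_job())"
```

```text
the job is handed in; nothing more can be done
None
```

The tray is fully home in the dehumidifier bay and the knob is turned to its stop and pushed down, so the claw stands in front of the tray; the bystanders look unmoved in the final pictures, and I handed the job in at about 32 s.

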